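# Carry the bean tubes over to the bar stand in their order

## Task

Bring the four glass bean tubes from the labelled wooden storage stand to the empty black bar stand, in the same left-to-right order as they stand now: the bar stand has no labels, so the order is how the barista knows which beans are which. Stand each tube upright, fully down in its own well; the tubes are glass, so lower them in and do not let them fall.

Things in the scene. Friction and masses are not known exactly. Their poses are not given: they have to be found in the camera images.
- tube_yellow: Loose glass dose tube of coffee beans, upright, with a yellow screw cap. Round, glass diameter 36 mm; cap diameter 39 mm, from 101 mm to 125 mm above the bottom (the whole tube is 125 mm tall); 50 to 100 g. Grip it across the cap. Origin: centre of its underside; z up along the tube. It starts in one of the four wells of the wooden storage stand.
- tube_red: Loose glass dose tube of coffee beans, upright, with a red screw cap. Round, glass diameter 36 mm; cap diameter 39 mm, from 101 mm to 125 mm above the bottom (the whole tube is 125 mm tall); 50 to 100 g. Grip it across the cap. Origin: centre of its underside; z up along the tube. It starts in one of the four wells of the wooden storage stand.
- tube_blue: Loose glass dose tube of coffee beans, upright, with a blue screw cap. Round, glass diameter 36 mm; cap diameter 39 mm, from 101 mm to 125 mm above the bottom (the whole tube is 125 mm tall); 50 to 100 g. Grip it across the cap. Origin: centre of its underside; z up along the tube. It starts in one of the four wells of the wooden storage stand.
- tube_green: Loose glass dose tube of coffee beans, upright, with a green screw cap. Round, glass diameter 36 mm; cap diameter 39 mm, from 101 mm to 125 mm above the bottom (the whole tube is 125 mm tall); 50 to 100 g. Grip it across the cap. Origin: centre of its underside; z up along the tube. It starts in one of the four wells of the wooden storage stand.
- label_yellow: Fixed yellow label, 44 mm wide and about 17 mm high, in a metal clip on the front edge of the wooden storage stand's top, right in front of the well where the yellow-capped tube starts, 42 mm from the well's centre. It marks that tube's home place and stays there. Origin: middle of the clip's underside, on the stand's top.
- label_red: Fixed red label, 44 mm wide and about 17 mm high, in a metal clip on the front edge of the wooden storage stand's top, right in front of the well where the red-capped tube starts, 42 mm from the well's centre. It marks that tube's home place and stays there. Origin: middle of the clip's underside, on the stand's top.
- label_blue: Fixed blue label, 44 mm wide and about 17 mm high, in a metal clip on the front edge of the wooden storage stand's top, right in front of the well where the blue-capped tube starts, 42 mm from the well's centre. It marks that tube's home place and stays there. Origin: middle of the clip's underside, on the stand's top.
- label_green: Fixed green label, 44 mm wide and about 17 mm high, in a metal clip on the front edge of the wooden storage stand's top, right in front of the well where the green-capped tube starts, 42 mm from the well's centre. It marks that tube's home place and stays there. Origin: middle of the clip's underside, on the stand's top.
- storage_stand: Dark wooden storage stand, fixed, 94 x 262 x 50 mm, coloured labels on its front edge; full at the start. Origin on the work surface under the row's middle; z up, y along the row to the left (yaw within 20 degrees). Four round wells, 46 mm wide, at x = 0, y = +93, +31, -31, -93 mm; well floor z = 8, stand top z = 50 mm.
- bar_stand: Black bar stand, fixed, 78 x 262 x 50 mm, no labels; empty at the start; left or right of the wooden stand. Origin on the work surface under the row's middle; z up, y along the row to the left (yaw within 20 degrees). Four round wells, 46 mm wide, at x = 0, y = +93, +31, -31, -93 mm; well floor z = 8, stand top z = 50 mm.
Mind the look-alikes: they are no part of the job. There is more than one size of the tube_yellow; the one meant has the size given above.

How it is judged:
At the end, for the whole second after the job is handed in: Each of the four tubes stands in the bar stand's well that corresponds, counted from the left, to the storage-stand well behind the label of its own colour (within 10 mm of the well's centre along and across the row), its underside on the well's floor (within 6 mm), upright within 0.1 rad, at rest (((y of label_yellow in the frame of storage_stand between 0.081 and 0.105 m and y of tube_yellow in the frame of bar_stand between 0.083 and 0.103 m) or (y of label_yellow in the frame of storage_stand between 0.019 and 0.043 m and y of tube_yellow in the frame of bar_stand between 0.021 and 0.041 m) or (y of label_yellow in the frame of storage_stand between -0.043 and -0.019 m and y of tube_yellow in the frame of bar_stand between -0.041 and -0.021 m) or (y of label_yellow in the frame of storage_stand between -0.105 and -0.081 m and y of tube_yellow in the frame of bar_stand between -0.103 and -0.083 m)) and x of tube_yellow in the frame of bar_stand between -0.01 and 0.01 m and z of tube_yellow in the frame of bar_stand between 0.002 and 0.014 m and angle between each of tube_yellow, tube_red, tube_blue, tube_green's own z axis and vertical below 0.1 rad and linear speed of each of tube_yellow, tube_red, tube_blue, tube_green below 0.03 m/s and ((y of label_red in the frame of storage_stand between 0.081 and 0.105 m and y of tube_red in the frame of bar_stand between 0.083 and 0.103 m) or (y of label_red in the frame of storage_stand between 0.019 and 0.043 m and y of tube_red in the frame of bar_stand between 0.021 and 0.041 m) or (y of label_red in the frame of storage_stand between -0.043 and -0.019 m and y of tube_red in the frame of bar_stand between -0.041 and -0.021 m) or (y of label_red in the frame of storage_stand between -0.105 and -0.081 m and y of tube_red in the frame of bar_stand between -0.103 and -0.083 m)) and x of tube_red in the frame of bar_stand between -0.01 and 0.01 m and z of tube_red in the frame of bar_stand between 0.002 and 0.014 m and ((y of label_blue in the frame of storage_stand between 0.081 and 0.105 m and y of tube_blue in the frame of bar_stand between 0.083 and 0.103 m) or (y of label_blue in the frame of storage_stand between 0.019 and 0.043 m and y of tube_blue in the frame of bar_stand between 0.021 and 0.041 m) or (y of label_blue in the frame of storage_stand between -0.043 and -0.019 m and y of tube_blue in the frame of bar_stand between -0.041 and -0.021 m) or (y of label_blue in the frame of storage_stand between -0.105 and -0.081 m and y of tube_blue in the frame of bar_stand between -0.103 and -0.083 m)) and x of tube_blue in the frame of bar_stand between -0.01 and 0.01 m and z of tube_blue in the frame of bar_stand between 0.002 and 0.014 m and ((y of label_green in the frame of storage_stand between 0.081 and 0.105 m and y of tube_green in the frame of bar_stand between 0.083 and 0.103 m) or (y of label_green in the frame of storage_stand between 0.019 and 0.043 m and y of tube_green in the frame of bar_stand between 0.021 and 0.041 m) or (y of label_green in the frame of storage_stand between -0.043 and -0.019 m and y of tube_green in the frame of bar_stand between -0.041 and -0.021 m) or (y of label_green in the frame of storage_stand between -0.105 and -0.081 m and y of tube_green in the frame of bar_stand between -0.103 and -0.083 m)) and x of tube_green in the frame of bar_stand between -0.01 and 0.01 m and z of tube_green in the frame of bar_stand between 0.002 and 0.014 m); the robot touches nothing.
It fails at once if the tube with the yellow cap is let fall (faster than 0.6 m/s while the fingers do not hold it) (linear speed of tube_yellow above 0.6 m/s and contact force between tube_yellow and the fingers below 0.05 N).
It fails at once if the tube with the red cap is let fall (faster than 0.6 m/s while the fingers do not hold it) (linear speed of tube_red above 0.6 m/s and contact force between tube_red and the fingers below 0.05 N).
It fails at once if the tube with the blue cap is let fall (faster than 0.6 m/s while the fingers do not hold it) (linear speed of tube_blue above 0.6 m/s and contact force between tube_blue and the fingers below 0.05 N).
It fails at once if the tube with the green cap is let fall (faster than 0.6 m/s while the fingers do not hold it) (linear speed of tube_green above 0.6 m/s and contact force between tube_green and the fingers below 0.05 N).
It also fails if it takes over 99 s, if anything falls off the work surface, if the arm or the gripper's body presses on something with over 40 N, if the wrist force passes 120 N, or if a joint passes its speed limit or range.

## Robot

A 7-joint arm with a two-finger parallel gripper is mounted at the origin on a cart in front of the work surface, level with it; the furniture and walls round the work are solid. World frame = base frame: x ahead of the robot, y to its left, z up, the work surface at z = 0. Lengths are in m, angles in rad, forces in N, time in s.
With the tool pointing down it reaches from about 0.4 to 0.85 m from the base axis. Payload 4.5 kg.
Tool frame: the origin (TCP) lies between the finger pads; the fingertips stand 19 mm ahead of it and the grasp point (between the pads) is the TCP (manip.tips_ahead is the distance from the TCP to the fingertips, in m); y points along the fingers, z is the direction in which the jaws open and shut, and the axes are right-handed (so a half turn about y gives the same grasp; the last joint's range is limited). The gripper opens to 88 mm and grips with 3 to 60 N. Pads are 18 mm wide; open, the fingers measure 123 mm over their backs; the gripper's body (75 mm by 187 mm) begins 45 mm behind the grasp point.
Start: joints at [-1.175, 0.689, -0.195, 1.565, 0.157, 0.902, -0.215], TCP at [0.221, 0.585, 0.234] pointing down, gripper open.
Joint ranges: [-3.01, 3.01], [-0.46, 2.08], [-1.47, 1.51], [0.13, 2.56], [-1, 4.14], [0.04, 2.09], [-2.66, 2.66]. Speed limits (rad/s): [2.57, 2.57, 3.14, 3.14, 3.14, 3.14, 3.14].

## Interface

Orientations are given as a rotation vector (axis times angle).
In Python, from bench import manip, kinematics, get_image, camera_model, status gives the robot as it stands. Calls block until the motion is done:
- manip.reach(position, orientation): joint-space move of the TCP to a pose.
- manip.move_l(position, ori=None, feed=0.15, until_force=None): straight line of the TCP; ori=None keeps the orientation; feed is the mean speed in m/s. With until_force (N) it stops when the force on the tool has changed by that much, and returns True; else False.
- manip.move_joints(angles): joint-space move.
- manip.release() and manip.close_gripper(grip_force=None): open the fingers fully, or close them until they stop; grip_force is the grip in N (None keeps the last).
- manip.sleep(seconds).
- kinematics.ik(position, orientation): joint angles nearest the present ones, or None.
- get_image(name): name is "scene" or "top" or "wrist"; returns (picture, depth): 420x560x3 uint8, blue, green, red; 420x560 float32, m along the optical axis (not along the pixel's ray), 0 where there is no reading.
- camera_model(name): a dict with "camera_matrix" (3x3 intrinsics, pixels), "distortion" ([k1, k2, p1, p2, k3] as OpenCV has them; the pictures are not rectified), "camera_from_world" (4x4, takes a point from world to camera coordinates). Camera axes: x right, y down, z forward; pixel columns grow to the right and rows downward; lengths in m; the calibration is good to about 2 mm. A picture is of the moment at which its call begins: read the wrist's pose just before it. camera_model takes no time and is no camera call; for the wrist camera it gives the pose at the moment of the call.
A pose or a line that the arm cannot do raises manip.Unreachable and nothing moves.
- manip.close_job(): hands the job in, once; it reports no verdict.
Readings, each from a call of its own:
- status.read_time_s(): time.
- status.read_qpos(): joint angles.
- status.read_qvel(): joint speeds.
- status.read_joint_efforts(): joint torques, N m.
- status.read_eef_pos(): TCP position.
- status.read_eef_rot(): TCP orientation.
- status.read_ft_force(): force on the tool from outside, world axes, zero at the start.
- status.read_moment(): the same for the moment, N m.
- status.read_grip_width(): opening from 0.0 (shut) to 1.0 (fully open).
Only numpy, scipy, OpenCV 4.12 (cv2) and the standard library are available. Lean on these libraries where they do the work, as an engineer would, in place of code of your own. Each camera call takes 0.05 s, during which the arm holds its last target.

## Working session

There is one attempt and no reset: what is moved stays moved. The work goes in short steps, each a Python script; the robot and the scene stay as the last script left them, time stands still between calls to the robot, and variables do not carry over. Pictures are saved under pics/ and viewed, and the job is handed in when it is done.

```bash
ls; mkdir -p pics; python3 - <<'E'
from bench import manip, kinematics, get_image, camera_model, status
import cv2,numpy as np
print(status.read_time_s(),status.read_eef_pos(),status.read_eef_rot(),status.read_grip_width())
for n in("scene","top","wrist"):
    m=camera_model(n);im,d=get_image(n);cv2.imwrite(f"pics/a_{n}.png",im);np.savez(f"a_{n}.npz",im=im,d=d,K=m["camera_matrix"],D=m["distortion"],T=m["camera_from_world"])
    print(n,np.round(np.linalg.inv(m["camera_from_world"]),3).tolist(),(d>0).mean())
E
```

```text
pics
0.0 [0.22102574 0.58393205 0.23271134] [-1.55391422  0.28402039 -0.28371467] 1.0021848792735855
scene [[-0.603, -0.356, 0.714, -0.195], [-0.798, 0.289, -0.529, 0.498], [-0.018, -0.888, -0.459, 0.496], [0.0, 0.0, 0.0, 1.0]] 0.9962712585034014
top [[0.005, -0.995, 0.098, 0.358], [-1.0, -0.006, -0.008, 0.002], [0.008, -0.098, -0.995, 1.219], [0.0, 0.0, 0.0, 1.0]] 0.9960246598639456
wrist [[0.353, 0.896, 0.268, 0.152], [0.936, -0.338, -0.103, 0.611], [-0.002, 0.287, -0.958, 0.383], [0.0, 0.0, 0.0, 1.0]] 0.9961224489795918
```

View pics/a_scene.png

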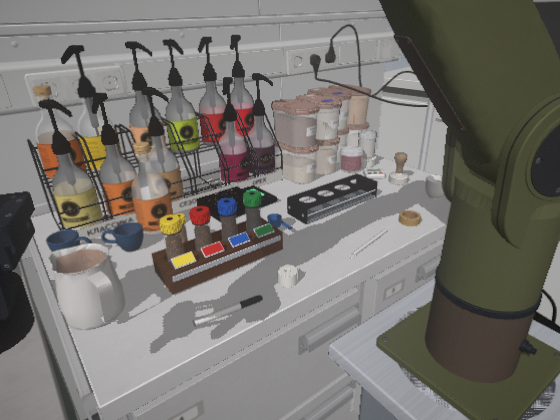

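View pics/a_top.png

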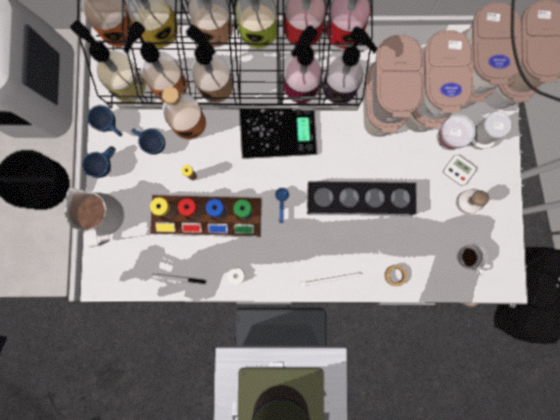

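View pics/a_wrist.png

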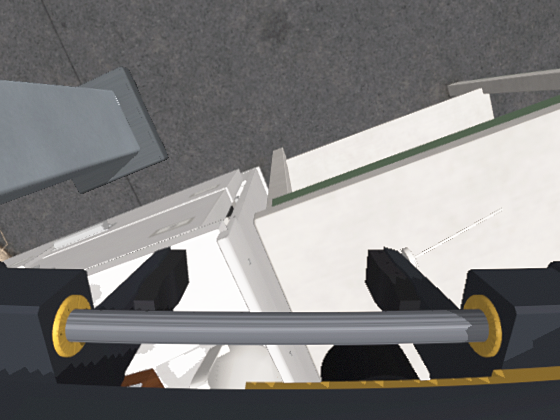

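The pictures show the storage stand on the left, with caps yellow, red, blue and green from left to right at about (160,207), (187,207), (215,208) and (242,209) in the top view. Its labels are in the same order. The empty bar stand is at (362,198), and a small yellow decoy is at (188,171). Next I'll measure these.

```bash
cat > meas.py <<'E'
import cv2,numpy as np
def rays(c,px):
    p=cv2.undistortPoints(np.array(px,float).reshape(-1,1,2),c['K'],np.array(c['D'])).reshape(-1,2)
    T=np.linalg.inv(c['T']); d=np.c_[p,np.ones(len(p))]@T[:3,:3].T
    return T[:3,3],d
def onplane(c,px,z):
    o,d=rays(c,px); return o+d*((z-o[2])/d[:,2])[:,None]
def cloud(c):
    v,u=np.mgrid[0:420,0:560]; o,d=rays(c,np.c_[u.ravel(),v.ravel()])
    return (o+d*c['d'].ravel()[:,None]).reshape(420,560,3)
E
python3 - <<'E'
import cv2,numpy as np
from meas import *
for n in('top','scene'):
    c=dict(np.load(f'a_{n}.npz'));P=cloud(c)
    hsv=cv2.cvtColor(c['im'],cv2.COLOR_BGR2HSV)
    for nm,lo,hi in(('yellow',22,33),('red',0,6),('blue',105,118),('green',55,80)):
        m=cv2.inRange(hsv,(lo,140,60),(hi,255,255))
        if nm=='red': m|=cv2.inRange(hsv,(174,140,60),(180,255,255))
        k,l,s,cen=cv2.connectedComponentsWithStats(m)
        for i in range(1,k):
            q=P[l==i]; md=np.median(q,0)
            if s[i,4]>25 and md[2]<0.2 and .3<md[0]<.75: print(n,nm,np.round(cen[i],1),s[i].tolist(),'med',np.round(md,3),'top',np.round(np.percentile(q[:,2],95),3), 'x,y mid of top', np.round(np.mean(q[q[:,2]>np.percentile(q[:,2],90)-.006],0),4))
    # bar stand
    g=c['im'].max(2)
    m=((g<75)&(P[...,2]>.03)&(P[...,2]<.07)&(P[...,1]<0)&(P[...,0]>.35)&(P[...,0]<.7)).astype(np.uint8)
    q=P[m>0]; print(n,'bar',len(q),q.mean(0))
    # wells by depth
    z=P[...,2]
    cv2.imwrite(f'pics/z_{n}.png',cv2.resize((np.clip(z,0,.25)*1000).astype(np.uint8),(800,600)))
    if n=='top':
        cv2.imwrite('pics/crop.png',cv2.resize(c['im'][160:250,135:435],(800,240),interpolation=cv2.INTER_CUBIC))
        cv2.imwrite('pics/cropz.png',cv2.resize((np.clip(z,0,.2)*1250).astype(np.uint8)[60:250,85:435],(800,434),interpolation=cv2.INTER_NEAREST))
E
```

```text
top yellow [187.3 170.9] [183, 166, 10, 11, 78] med [0.567 0.221 0.084] top 0.088 x,y mid of top [0.5682 0.2217 0.085 ]
top yellow [159.5 206.3] [151, 197, 19, 19, 270] med [0.479 0.272 0.132] top 0.136 x,y mid of top [0.4792 0.2717 0.1385]
top yellow [164.8 227.7] [157, 225, 16, 7, 97] med [0.435 0.276 0.06 ] top 0.066 x,y mid of top [0.4364 0.2687 0.0855]
top red [186.6 206.7] [176, 197, 21, 21, 318] med [0.478 0.213 0.132] top 0.136 x,y mid of top [0.4783 0.2111 0.1377]
top red [191.1 228. ] [183, 226, 17, 6, 78] med [0.435 0.213 0.061] top 0.067 x,y mid of top [0.4349 0.2079 0.0891]
top blue [281.7 194.5] [277, 189, 10, 13, 85] med [ 0.525 -0.002  0.002] top 0.008 x,y mid of top [ 0.5239 -0.0013  0.0037]
top blue [214.5 207.5] [206, 199, 18, 18, 245] med [0.476 0.149 0.133] top 0.136 x,y mid of top [0.4775 0.1503 0.1331]
top blue [216.9 228.6] [210, 226, 15, 6, 78] med [0.433 0.153 0.06 ] top 0.066 x,y mid of top [0.4343 0.1529 0.0615]
top green [298.7 128.9] [296, 117, 9, 25, 82] med [ 0.69  -0.041  0.017] top 0.022 x,y mid of top [ 0.6892 -0.0427  0.0182]
top green [242.2 208.3
[... 347 characters left out ...]
.135 x,y mid of top [0.4715 0.277  0.1353]
scene yellow [183.2 259.4] [173, 253, 22, 14, 160] med [0.438 0.276 0.062] top 0.066 x,y mid of top [0.4335 0.2767 0.0669]
scene red [199.6 214.9] [190, 205, 20, 20, 316] med [0.467 0.218 0.128] top 0.135 x,y mid of top [0.4697 0.2161 0.1355]
scene red [212.2 248.7] [203, 243, 20, 13, 139] med [0.435 0.214 0.062] top 0.066 x,y mid of top [0.4371 0.2136 0.0633]
scene blue [226.4 206.3] [217, 198, 20, 18, 279] med [0.467 0.157 0.128] top 0.135 x,y mid of top [0.468  0.1557 0.136 ]
scene blue [238.9 238.8] [230, 233, 19, 12, 119] med [0.435 0.151 0.062] top 0.067 x,y mid of top [0.4363 0.1512 0.0637]
scene bar 1056 [ 0.50927831 -0.17293137  0.04865862]
```

```bash
python3 -c "
import cv2,numpy as np
a=cv2.imread('pics/crop.png');b=cv2.imread('pics/cropz.png');cv2.imwrite('pics/cc.png',cv2.resize(np.vstack([a,b]),(700,590)))"
```

```text
(no output)
```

View pics/cc.png

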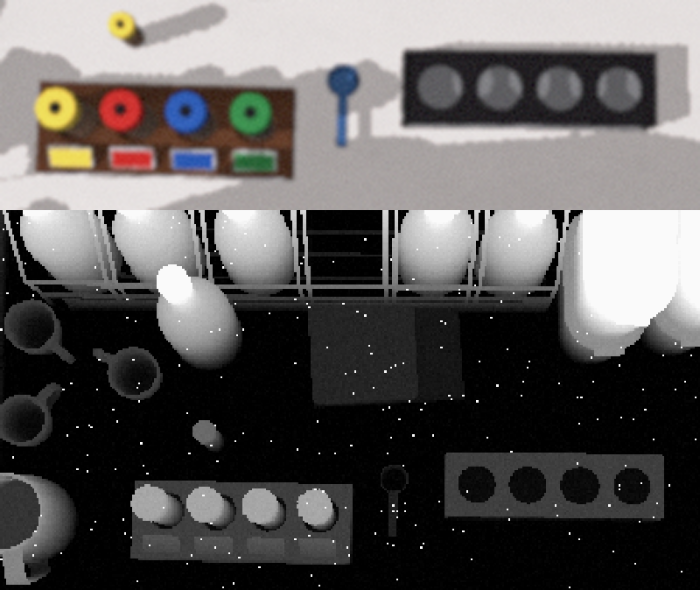

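The wells and caps show up clearly in the top view. Next I'll get their centres by casting rays onto planes at the known heights, and check what obstacles stand along the path.

```bash
python3 - <<'E'
import cv2,numpy as np
from meas import *
c=dict(np.load('a_top.npz'));P=cloud(c);z=P[...,2]
x,y=P[...,0],P[...,1]
# bar wells
reg=(x>.46)&(x<.58)&(y<-.04)&(y>-.33)
stand=cv2.medianBlur((reg&(z>.04)&(z<.06)).astype(np.uint8),3)
cs,h=cv2.findContours(stand,cv2.RETR_CCOMP,cv2.CHAIN_APPROX_NONE)
i=max(range(len(cs)),key=lambda i:cv2.contourArea(cs[i]))
w=onplane(c,cs[i].reshape(-1,2),.05);r=cv2.minAreaRect(w[:,:2].astype(np.float32));print('bar rect',r)
W=[]
for j,k in enumerate(cs):
    if h[0][j][3]==i and cv2.contourArea(k)>40:
        w=onplane(c,k.reshape(-1,2),.05);(a,R)=cv2.minEnclosingCircle(w[:,:2].astype(np.float32));M=cv2.moments(k);m=onplane(c,[(M['m10']/M['m00'],M['m01']/M['m00'])],.05)[0]
        W.append(m);print('well',np.round(m,4),'circ',np.round(a,4),R)
# gray wells by brightness
g=cv2.cvtColor(c['im'],cv2.COLOR_BGR2GRAY);k,l,s,cen=cv2.connectedComponentsWithStats(((g>70)&cv2.dilate(stand,np.ones((3,3)))>0).astype(np.uint8))
W=np.array(sorted(W,key=lambda a:-a[1]));d=np.diff(W,axis=0);print('pitch',np.linalg.norm(d,axis=1))
# storage stand rectangle
reg=(x>.39)&(x<.56)&(y>.02)&(y<.36)
st=cv2.medianBlur((reg&(z>.04)).astype(np.uint8),5)
cs,_=cv2.findContours((reg&(z>.04)&(z<.056)).astype(np.uint8),cv2.RETR_EXTERNAL,cv2.CHAIN_APPROX_NONE)
k=max(cs,key=cv2.contourArea);w=onplane(c,k.reshape(-1,2),.05);print('sto rect',cv2.minAreaRect(w[:,:2].astype(np.float32)))
hsv=cv2.cvtColor(c['im'],cv2.COLOR_BGR2HSV)
for (u,v) in((159.5,206),(186.6,207),(214.5,207.5),(242,208.3)):
    yy,xx=np.mgrid[0:420,0:560];m=((xx-u)**2+(yy-v)**2<15**2)&(z>.122)&(z<.145)
    k=max(cv2.findContours(m.astype(np.uint8),cv2.RETR_EXTERNAL,cv2.CHAIN_APPROX_NONE)[0],key=cv2.contourArea)
    w=onplane(c,k.reshape(-1,2),.13);a,R=cv2.minEnclosingCircle(w[:,:2].astype(np.float32));print('cap',np.round(a,4),R,np.round(np.median(P[m],0),4))
ob=(z>.09)&(x>.3)&(x<.72)&(y<.36)&(y>-.36)
for y0 in np.arange(-.35,.36,.05):
    m=ob&(abs(y-y0)<.025)&(x>.5); m=m&(z<.6)
    # robust
    print(round(y0,2),'nearest tall x',np.round(np.sort(x[m])[:40:8],3),np.round(z[m][np.argsort(x[m])][:40:8],2))
E
```

```text
bar rect ((0.5129050016403198, -0.19381819665431976), (0.07787653058767319, 0.26370272040367126), 0.29797887802124023)
well [ 0.5121 -0.2874  0.05  ] circ [ 0.5121 -0.2874] 0.024452758952975273
well [ 0.5124 -0.2246  0.05  ] circ [ 0.5129 -0.2248] 0.025658247992396355
well [ 0.5132 -0.1619  0.05  ] circ [ 0.5129 -0.1617] 0.02476680465042591
well [ 0.5135 -0.1003  0.05  ] circ [ 0.5135 -0.1001] 0.02498769573867321
pitch [0.06165341 0.06263577 0.06285212]
sto rect ((0.4665013551712036, 0.1814713180065155), (0.2608758509159088, 0.09653279930353165), 88.76497650146484)
cap [0.4799 0.2732] 0.02021690644323826 [0.479  0.2726 0.1328]
cap [0.4783 0.2115] 0.02041209116578102 [0.4788 0.2111 0.1326]
cap [0.4772 0.1502] 0.020248398184776306 [0.4773 0.15   0.133 ]
cap [0.4769 0.0892] 0.019986696541309357 [0.4754 0.0881 0.1329]
-0.35 nearest tall x [0.666 0.667 0.667 0.668 0.669] [0.23 0.12 0.12 0.11 0.23]
-0.3 nearest tall x [0.673 0.677 0.679 0.68  0.681] [0.11 0.23 0.23 0.1  0.23]
-0.25 nearest tall x [0.655 0.656 0.657 0.657 0.658] [0.12 0.23 0.12 0.23 0.23]
-0.2 nearest tall x [0.668 0.67  0.671 0.673 0.674] [0.11 0.23 0.23 0.11 0.12]
-0.15 nearest tall x [] []
-0.1 nearest tall x [] []
-0.05 nearest tall x [] []
-0.0 nearest tall x [] []
0.05 nearest tall x [] []
0.1 nearest tall x [] []
0.15 nearest tall x [] []
0.2 nearest tall x [0.663 0.665 0.666 0.667 0.668] [0.09 0.11 0.11 0.11 0.1 ]
0.25 nearest tall x [0.661 0.662 0.663 0.664 0.664] [0.1  0.09 0.11 0.11 0.1 ]
0.3 nearest tall x [] []
0.35 nearest tall x [] []
```

The measurements match the given sizes: bar stand 78 x 264 mm, well pitch about 62 mm, cap radius 20 mm. Tall obstacles start at x > 0.65, so they're clear. I'll plan the poses, jaws across the row, and move above the green tube.

```bash
cat > h.py <<'E'
import numpy as np
from scipy.spatial.transform import Rotation as R
from bench import manip, kinematics, get_image, camera_model, status
import cv2
CAP={'yellow':(.4795,.2728),'red':(.4785,.2113),'blue':(.4773,.1501),'green':(.4764,.0887)}
WELL={'yellow':(.5135,-.1005),'red':(.5131,-.1625),'blue':(.5126,-.2245),'green':(.5121,-.2868)}
def ori(yaw,s=1):
    z=s*np.array([np.cos(yaw),np.sin(yaw),0]);y=np.array([0,0,-1.]);x=np.cross(y,z)
    return R.from_matrix(np.c_[x,y,z]).as_rotvec()
def snap(n,f):
    m=camera_model(n);im,d=get_image(n);cv2.imwrite(f'pics/{f}.png',im)
    np.savez(f'{f}.npz',im=im,d=d,K=m["camera_matrix"],D=m["distortion"],T=m["camera_from_world"])
E
python3 - <<'E'
from h import *
print('R0',np.round(R.from_rotvec(status.read_eef_rot()).as_matrix(),2).tolist())
for s in(1,-1):
  for n in CAP:
    for p in(CAP[n],WELL[n]):
      for z in(.123,.3):
        q=kinematics.ik([*p,z],ori(0,s)); print(s,n,z,None if q is None else np.round(q,2))
E
```

```text
R0 [[0.94, -0.0, 0.35], [-0.35, -0.0, 0.94], [0.0, -1.0, -0.0]]
1 yellow 0.123 [-0.6   0.75 -0.    1.89  0.    0.5  -0.6 ]
1 yellow 0.3 [-0.66  0.51  0.1   1.71 -0.06  0.92 -0.54]
1 yellow 0.123 [ 0.15  0.73 -0.08  1.97  0.12  0.44 -0.02]
1 yellow 0.3 [ 0.03  0.47  0.11  1.79 -0.07  0.88  0.18]
1 red 0.123 [-0.51  0.73  0.    1.98 -0.01  0.44 -0.5 ]
1 red 0.3 [-0.57  0.47  0.1   1.79 -0.06  0.88 -0.44]
1 red 0.123 [ 0.3   0.74 -0.14  1.93  0.2   0.48  0.02]
1 red 0.3 [ 0.12  0.49  0.16  1.75 -0.1   0.9   0.32]
1 blue 0.123 [-0.4   0.71  0.01  2.04 -0.01  0.39 -0.38]
1 blue 0.3 [-0.47  0.44  0.1   1.85 -0.06  0.85 -0.33]
1 blue 0.123 [ 0.43  0.76 -0.16  1.86  0.22  0.53  0.12]
1 blue 0.3 [ 0.19  0.53  0.23  1.69 -0.14  0.93  0.47]
1 green 0.123 [-0.28  0.7   0.01  2.09 -0.01  0.35 -0.27]
1 green 0.3 [-0.34  0.42  0.09  1.9  -0.05  0.83 -0.22]
1 green 0.123 [ 0.54  0.79 -0.18  1.78  0.23  0.59  0.21]
1 green 0.3 [ 0.29  0.57  0.25  1.61 -0.16  0.98  0.59]
-1 yellow 0.123 [-0.2   0.84 -0.69  1.87  0.79  0.73  1.79]
-1 yellow 0.3 [-0.12  0.61 -0.82  1.68  0.5   1.07  2.05]
-1 yellow 0.123 [ 0.56  0.84 -0.78  1.95  0.89  0.74  2.38]
-1 yellow 0.3 [-0.54  0.81  1.31  1.82 -0.85  1.21 -2.1 ]
-1 red 0.123 [-0.1   0.81 -0.69  1.96  0.82  0.68  1.83]
-1 red 0.3 [-0.    0.57 -0.82  1.76  0.48  1.02  2.14]
-1 red 0.123 [ 0.68  0.86 -0.81  1.91  0.89  0.78  2.5 ]
-1 red 0.3 [-0.41  0.84  1.31  1.78 -0.86  1.24 -2.  ]
-1 blue 0.123 [ 0.01  0.79 -0.69  2.02  0.85  0.64  1.89]
-1 blue 0.3 [ 0.13  0.54 -0.83  1.83  0.47  0.99  2.24]
-1 blue 0.123 [ 0.79  0.88 -0.82  1.84  0.88  0.82  2.65]
-1 blue 0.3 [-0.27  0.87  1.31  1.71 -0.88  1.28 -1.91]
-1 green 0.123 [ 0.14  0.78 -0.69  2.07  0.89  0.62  1.97]
-1 green 0.3 [ 0.25  0.51 -0.83  1.87  0.45  0.96  2.36]
-1 green 0.123 [-0.01  0.98  0.87  1.81 -0.99  0.86 -1.79]
-1 green 0.3 [-0.15  0.9   1.3   1.63 -0.9   1.32 -1.83]
```

```bash
python3 - <<'E'
from h import *
p=status.read_eef_pos()
manip.move_l([p[0],p[1],.34],feed=.25)
manip.reach([*CAP['green'],.3],ori(.012))
manip.move_l([*CAP['green'],.24],feed=.2)
print(status.read_time_s(),status.read_eef_pos(),status.read_ft_force())
snap('wrist','b_wrist')
E
```

```text
3.1833 [0.47652192 0.08928362 0.24011774] [-0.14022545  0.62922911 -0.2121775 ]
```

View pics/b_wrist.png

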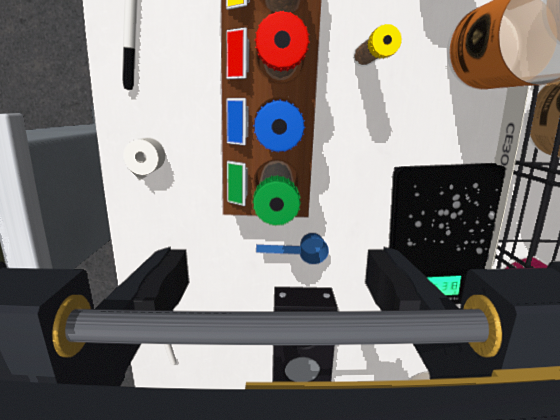

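The wrist view shows the green cap at (277,203), blue at (279,125) and red at (281,40), centred between the fingers. I'll cross-check these caps against the top view.

```bash
python3 - <<'E'
from meas import *
c=dict(np.load('b_wrist.npz'));P=cloud(c);z=P[...,2]
yy,xx=np.mgrid[0:420,0:560]
for u,v,n in((277,203,'green'),(279,125,'blue'),(281,40,'red')):
    m=((xx-u)**2+(yy-v)**2<34**2)&(z>.128)&(z<.14)
    k=max(cv2.findContours(m.astype(np.uint8),cv2.RETR_EXTERNAL,cv2.CHAIN_APPROX_NONE)[0],key=cv2.contourArea)
    w=onplane(c,k.reshape(-1,2),.133);a,R=cv2.minEnclosingCircle(w[:,:2].astype(np.float32));print(n,np.round(a,4),R,np.round(np.median(P[m],0),4))
E
```

```text
green [0.4761 0.0899] 0.01992591843008995 [0.4758 0.0899 0.1326]
blue [0.4769 0.1512] 0.019994603469967842 [0.477  0.1514 0.1325]
red [0.4784 0.212 ] 0.02008717879652977 [0.4782 0.2128 0.1325]
```

```bash
sed -i "s/'red':(.4785,.2113)/'red':(.4784,.2120)/;s/'blue':(.4773,.1501)/'blue':(.4771,.1508)/;s/'green':(.4764,.0887)/'green':(.4762,.0894)/" h.py
cat >> h.py <<'E'
def pick(n):
    x,y=CAP[n]
    hit=manip.move_l([x,y,.125],ori(.014),feed=.12,until_force=6)
    manip.close_gripper(20)
    f0=status.read_ft_force(); print('hit',hit,'width mm',88*status.read_grip_width(),status.read_eef_pos())
    manip.move_l([x,y,.225],feed=.12)
    print('lift width',88*status.read_grip_width(),'dF',np.round(status.read_ft_force()-f0,2))
def over(n,z=.225):
    manip.move_l([*WELL[n],z],ori(.0075),feed=.2)
E
python3 - <<'E'
from h import *
pick('green');over('green')
print(status.read_time_s(),status.read_eef_pos(),88*status.read_grip_width())
snap('wrist','c_wrist');snap('scene','c_scene')
E
python3 -c "
import cv2,numpy as np
a=cv2.imread('pics/c_wrist.png');b=cv2.imread('pics/c_scene.png');cv2.imwrite('pics/c.png',cv2.resize(np.hstack([a,b]),(800,300)))"
```

```text
hit False width mm 36.7930920546274 [0.47622995 0.08936559 0.12499038]
lift width 36.61785985981134 dF [ 0.13  1.09 -1.78]
8.2083 [ 0.51228132 -0.28558951  0.22499286] 36.355611317035965
```

View pics/c.png

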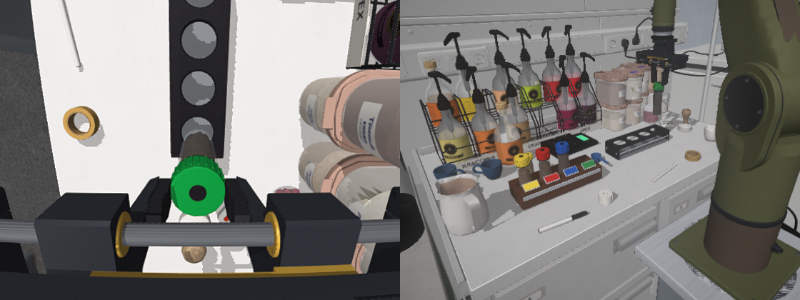

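The green tube is held upright over the bar stand, cap at about (278,270) in the full-size wrist picture, and three empty wells are visible above it. I'll measure those wells and the cap's offset in the hand.

```bash
cat > wells.py <<'E'
from meas import *
import sys
def wells(f):
    c=dict(np.load(f));P=cloud(c);x,y,z=P[...,0],P[...,1],P[...,2]
    m=((z<.043)&(z>-.02)&(x>.47)&(x<.555)&(y<-.06)&(y>-.33)).astype(np.uint8)
    # well pixels: rays that hit the top plane inside the stand but read deeper
    g=onplane(c,np.c_[np.mgrid[0:420,0:560][1].ravel(),np.mgrid[0:420,0:560][0].ravel()],.05).reshape(420,560,3)
    m=((z<.043)&(abs(g[...,0]-.513)<.033)&(g[...,1]<-.07)&(g[...,1]>-.32)).astype(np.uint8)
    m=cv2.medianBlur(m,5)
    for k in cv2.findContours(m,cv2.RETR_EXTERNAL,cv2.CHAIN_APPROX_NONE)[0]:
        if cv2.contourArea(k)<60: continue
        w=onplane(c,k.reshape(-1,2),.05)[:,:2].astype(np.float32);a,R=cv2.minEnclosingCircle(w)
        M=cv2.moments(k);print('well',np.round(a,4),round(R,4),np.round(onplane(c,[(M['m10']/M['m00'],M['m01']/M['m00'])],.05)[0],4))
    return c,P
if __name__=='__main__': wells(sys.argv[1])
E
python3 - <<'E'
from wells import *
c,P=wells('c_wrist.npz');z=P[...,2]
hsv=cv2.cvtColor(c['im'],cv2.COLOR_BGR2HSV)
m=(hsv[...,0]>50)&(hsv[...,0]<80)&(hsv[...,1]>120)&(abs(z-.234)<.03)
print('z',np.percentile(z[m],[5,50,95]))
m&=z>.229
k=max(cv2.findContours(m.astype(np.uint8),cv2.RETR_EXTERNAL,cv2.CHAIN_APPROX_NONE)[0],key=cv2.contourArea)
w=onplane(c,k.reshape(-1,2),.235);print(cv2.minEnclosingCircle(w[:,:2].astype(np.float32)))
from bench import status;print(status.read_eef_pos())
E
```

```text
well [ 0.5114 -0.2861] 0.0224 [ 0.5111 -0.2765  0.05  ]
well [ 0.512  -0.2244] 0.0227 [ 0.5119 -0.2241  0.05  ]
well [ 0.5123 -0.1635] 0.0227 [ 0.5123 -0.1633  0.05  ]
well [ 0.5135 -0.1161] 0.017 [ 0.5131 -0.1192  0.05  ]
z [0.21679799 0.23221292 0.23333309]
((0.5116791725158691, -0.2832300066947937), 0.019423233345150948)
[ 0.51227906 -0.28585812  0.22503923]
```

```bash
cat > capm.py <<'E'
from meas import *
def cap(f,u,v,zt,r=50):
    c=dict(np.load(f));P=cloud(c);z=P[...,2];yy,xx=np.mgrid[0:420,0:560]
    m=((xx-u)**2+(yy-v)**2<r**2)&(z>zt-.004)&(z<zt+.004)
    m=cv2.medianBlur(m.astype(np.uint8),5)
    k=max(cv2.findContours(m,cv2.RETR_EXTERNAL,cv2.CHAIN_APPROX_NONE)[0],key=cv2.contourArea)
    w=onplane(c,k.reshape(-1,2),zt);print('cap',cv2.minEnclosingCircle(w[:,:2].astype(np.float32)),np.round(np.median(P[m>0],0),4),w.min(0),w.max(0))
E
python3 - <<'E'
from capm import *
cap('c_wrist.npz',278,268,.233)
from bench import manip,status
manip.sleep(.5);print(status.read_eef_pos())
from h import snap
snap('wrist','d_wrist');cap('d_wrist.npz',278,268,.233)
E
```

```text
cap ((0.5126950144767761, -0.2811381220817566), 0.022894946858286858) [ 0.512  -0.2836  0.2324] [ 0.49035453 -0.30363047  0.233     ] [ 0.53503456 -0.26515579  0.233     ]
[ 0.51209503 -0.28679095  0.22500104]
cap ((0.5124909281730652, -0.28238821029663086), 0.022897373884916306) [ 0.5117 -0.2849  0.2324] [ 0.49015762 -0.30487672  0.233     ] [ 0.5348384  -0.26638906  0.233     ]
```

The cap spans y from -0.305 to -0.266, so its centre is within about 1 mm of the well centre (clearance is 5 mm). I'll lower it in.

```bash
sed -i "s/^WELL=.*/WELL={'yellow':(.5130,-.1012),'red':(.5127,-.1632),'blue':(.5123,-.2250),'green':(.5120,-.2870)}/" h.py
cat >> h.py <<'E'
def place(n):
    x,y=WELL[n]
    manip.sleep(.3)
    hit=manip.move_l([x,y,.150],feed=.1,until_force=6)
    p=status.read_eef_pos(); print('lower1',hit,p)
    if hit: return
    hit=manip.move_l([x,y,.1245],feed=.04,until_force=4)
    p=status.read_eef_pos(); print('lower2',hit,p,'F',np.round(status.read_ft_force(),2))
    if p[2]>.129: print('STOP high');return
    manip.release(); manip.sleep(.2)
    manip.move_l([x,y,.225],feed=.15)
    print('t',status.read_time_s())
E
python3 - <<'E'
from h import *
place('green');snap('wrist','e_wrist');snap('top','e_top')
E
python3 -c "
import cv2,numpy as np
a=cv2.imread('pics/e_wrist.png');b=cv2.imread('pics/e_top.png');cv2.imwrite('pics/e.png',cv2.resize(np.hstack([a,b]),(800,300)))"
```

```text
lower1 False [ 0.51243319 -0.2872927   0.15051566]
lower2 True [ 0.51158107 -0.28679797  0.12492496] F [-0.48  0.97  4.81]
t 12.5583
```

View pics/e.png

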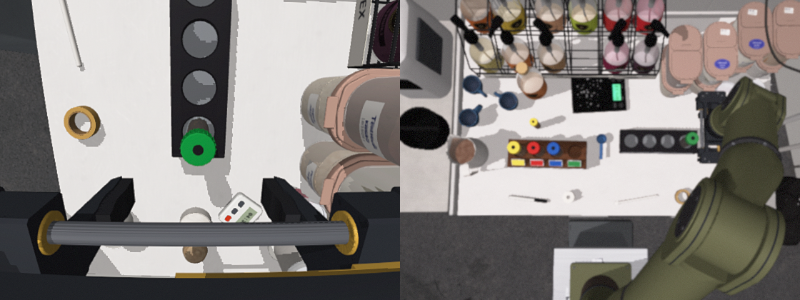

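The green tube stands upright in the rightmost well, cap at about (278,209) in the full-size wrist picture. Blue is next, with the same check afterwards.

```bash
cat > go.py <<'E'
import sys
from h import *
n=sys.argv[1]
manip.move_l([*CAP[n],.225],ori(.014),feed=.25); manip.sleep(.2)
pick(n)
w=88*status.read_grip_width()
if w<30: sys.exit('no grasp')
over(n); print(88*status.read_grip_width())
place(n); snap('wrist','w_'+n)
E
python3 go.py blue; python3 - <<'E'
from capm import *
cap('e_wrist.npz',278,209,.133); cap('w_blue.npz',278,209,.133)
E
```

```text
hit False width mm 36.71796968738001 [0.4771786  0.15081974 0.12500622]
lift width 36.830400574648934 dF [-1.43  0.17 -2.06]
36.57620150222623
lower1 False [ 0.51269941 -0.22522539  0.15046197]
lower2 True [ 0.51201271 -0.22478454  0.12490816] F [-0.14 -0.3   3.82]
t 23.3083
cap ((0.5112780332565308, -0.28632429242134094), 0.01952349580824375) [ 0.5112 -0.2858  0.1327] [ 0.49264733 -0.30521707  0.133     ] [ 0.52982749 -0.26726518  0.133     ]
cap ((0.5117166638374329, -0.223878413438797), 0.01943040080368519) [ 0.5115 -0.2234  0.1326] [ 0.49294697 -0.24250688  0.133     ] [ 0.53014994 -0.20462488  0.133     ]
```

View pics/w_blue.png

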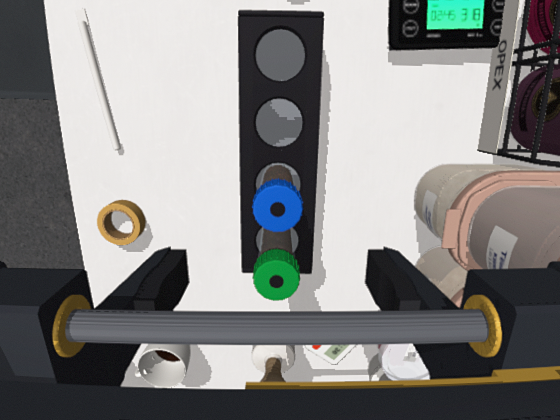

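Blue and green both stand in their wells, with the blue cap at (278,206) and wells 1 and 2 empty above it. Cap heights are 0.1327 and 0.1326, so both are fully down. I'll measure the two remaining wells, then move red and yellow.

```bash
python3 wells.py w_blue.npz; python3 go.py red; python3 -c "
from capm import *
cap('w_red.npz',278,209,.133)"; python3 wells.py w_red.npz
```

```text
well [ 0.5294 -0.2818] 0.0108 [ 0.5301 -0.2812  0.05  ]
well [ 0.5119 -0.2231] 0.0223 [ 0.513  -0.2125  0.05  ]
well [ 0.5122 -0.1624] 0.0227 [ 0.5123 -0.1621  0.05  ]
well [ 0.5129 -0.1016] 0.0228 [ 0.5128 -0.1012  0.05  ]
hit False width mm 36.28541876568482 [0.47850433 0.21200991 0.12501325]
lift width 36.888030470416304 dF [-0.36  1.93 -1.87]
36.60935581964521
lower1 False [ 0.51309138 -0.16337852  0.15042441]
lower2 True [ 0.51233024 -0.16305038  0.12488331] F [ 0.16 -0.31  4.66]
t 34.0
cap ((0.5121051669120789, -0.1614028662443161), 0.019403064623475075) [ 0.5119 -0.1608  0.1326] [ 0.49335578 -0.18000187  0.133     ] [ 0.53050798 -0.14216881  0.133     ]
well [ 0.5298 -0.2197] 0.0113 [ 0.5306 -0.2189  0.05  ]
well [ 0.5123 -0.1615] 0.0223 [ 0.5143 -0.1504  0.05  ]
well [ 0.5129 -0.1005] 0.0228 [ 0.5128 -0.1001  0.05  ]
```

View pics/w_red.png

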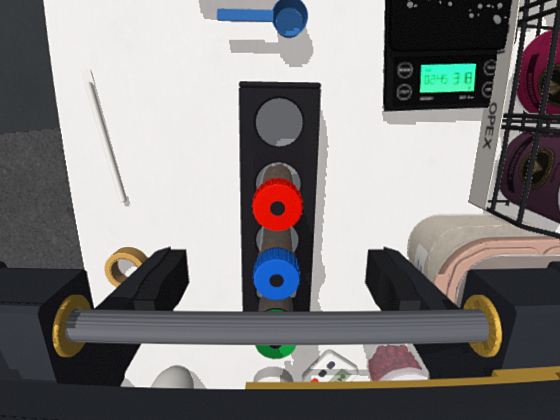

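Red is seated in well 2, cap at (278,204), with only well 1 still empty at (278,122). Now yellow.

```bash
sed -i "s/'yellow':(.4795,.2728)/'yellow':(.4795,.2733)/" h.py; python3 go.py yellow; python3 - <<'E'
from h import *
from capm import *
p=status.read_eef_pos()
manip.move_l([p[0],p[1],.33],feed=.2)
manip.reach([.45,.12,.33],ori(0)); manip.sleep(.3)
snap('top','f_top'); snap('scene','f_scene'); print(status.read_time_s())
cap('w_yellow.npz',278,206,.133)
a=cv2.imread('pics/w_yellow.png');b=cv2.imread('pics/f_top.png');cv2.imwrite('pics/f.png',cv2.resize(np.hstack([a,b]),(800,300)))
E
```

```text
hit False width mm 36.746624764844995 [0.4795482  0.27334028 0.12501305]
lift width 36.43367974154763 dF [ 0.85 -0.64 -1.54]
36.704217169256
lower1 False [ 0.51339218 -0.10132777  0.15041459]
lower2 True [ 0.5127017  -0.10104068  0.1248623 ] F [-0.15  0.3   4.66]
t 44.6833
46.725
cap ((0.5123326778411865, -0.0987640917301178), 0.01934713125228882) [ 0.5122 -0.0983  0.1327] [ 0.49368002 -0.11729986  0.133     ] [ 0.53081666 -0.08024523  0.133     ]
```

View pics/f.png

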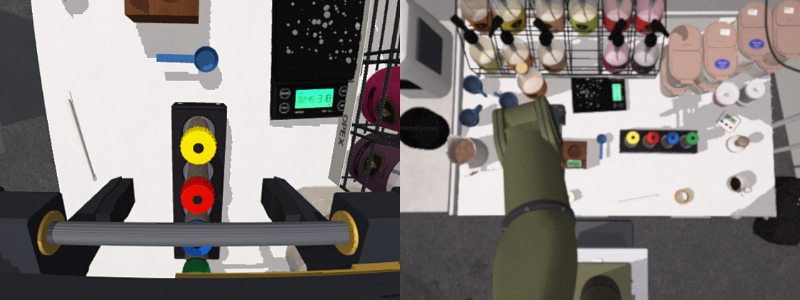

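View pics/f_scene.png

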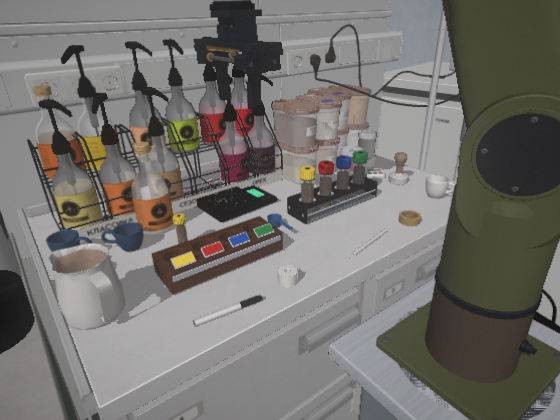

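All four tubes stand upright in the bar stand in the order yellow, red, blue, green, matching the labels. The arm is clear of everything, so I'll hand in.

```bash
python3 - <<'E'
from bench import manip,status
print(status.read_ft_force(),abs(status.read_qvel()).max())
manip.close_job()
E
```

```text
[-0.78884955 -0.44671639 -0.53720214] 0.005479400346959181
the job is handed in; nothing more can be done
```

I moved the four tubes one at a time from the wooden stand to the bar stand, working from right to left. The order is yellow, red, blue, green, the same as the labels. The job was handed in at about 47 s of the 99 s allowed; the hand-in gives no verdict.

**Final checks:**
- **Height:** each cap top measured 0.1326–0.1327 m after release, against 0.133 m for a tube standing on the well floor, so all four are fully down.
- **Position:** cap centres were within about 2.5 mm of the well centres I measured; the limit is 10 mm.
- **Upright:** I judged this by eye from the last pictures, where all four look straight.
- **Clearance:** the gripper was open and clear of everything at hand-in, and the arm was almost still.

**Small disagreements:**
- The top and wrist cameras differed by 1–2 mm in position along the row.
- The gripper width read about 36.7 mm on the 39 mm caps, but every grip held.

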